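# Slide a tray of fittings from the bench across the gap onto the picking trolley

### The arm

A 7-joint arm with a two-finger parallel gripper is mounted at the origin on the work surface. World frame = base frame: x ahead of the robot, y to its left, z up, the work surface at z = 0. Lengths are in m, angles in rad, forces in N, time in s.
With the tool pointing down it reaches from about 0.4 to 0.85 m from the base axis. Payload 10.4 kg.
Tool frame: the origin (TCP) lies at the very end of the fingers, on their centre line; the grasp point (between the pads) lies 19 mm behind it; z points along the fingers, y is the direction in which the jaws open and shut (so a half turn about z gives the same grasp; the last joint's range is limited). The gripper opens to 85 mm and grips with 20 to 120 N. Pads are 22 mm wide; open, the fingers measure 114 mm over their backs; the gripper's body (76 mm by 85 mm) begins 54 mm behind the grasp point. The pads swing forward as they close: fully open they stand 13 mm farther back than shut.
Start: joints at [-1.168, 0.332, -0.065, 1.46, 0.022, 1.35, -0.088], TCP at [0.258, 0.569, 0.231] pointing down, gripper open.
Joint ranges: [-2.6, 2.6], [-0.5, 2.12], [-1.47, 1.34], [0.16, 2.42], [-1.27, 4.41], [0.06, 2.06], [-2.6, 2.6]. Speed limits (rad/s): [2.22, 2.22, 2.79, 2.79, 3.14, 3.14, 3.14].

### API

Orientations are given as a unit quaternion [w, x, y, z].
In Python, from bench import manip gives the robot as it stands. Calls block until the motion is done:
- manip.goto(position, orientation): joint-space move of the TCP to a pose.
- manip.movel(position, attitude=None, max_speed=0.15, guard=None): straight line of the TCP; attitude=None keeps the orientation; max_speed is the mean speed in m/s. With guard (N) it stops when the force on the tool has changed by that much, and returns True; else False.
- manip.move_joints(angles): joint-space move.
- manip.move_gripper(opening): opening from 0.0 (shut) to 1.0 (fully open); the grip force is fixed at half the most; returns when the fingers have stopped.
- manip.pause(seconds).
- manip.inverse_kinematics(position, orientation): joint angles nearest the present ones, or None.
- manip.read_camera(name): name is "scene" or "top" or "wrist"; returns the picture (420x560x3 uint8, blue, green, red); there is no depth.
- manip.camera_info(name): a dict with "K" (3x3 intrinsics, pixels), "dist" ([k1, k2, p1, p2, k3] as OpenCV has them; the pictures are not rectified), "extrinsics" (4x4, takes a point from world to camera coordinates); the wrist camera has in their place "mount" (4x4, takes a point from camera to tool coordinates, whose origin is the TCP and whose axes are the flange's). Camera axes: x right, y down, z forward; pixel columns grow to the right and rows downward; lengths in m; the calibration is good to about 2 mm. A picture is of the moment at which its call begins: read the wrist's pose just before it. camera_info takes no time and is no camera call.
A pose or a line that the arm cannot do raises manip.MotionError and nothing moves.
- manip.job_done(): hands the job in, once; it reports no verdict.
Readings, each from a call of its own:
- manip.get_time_s(): time.
- manip.get_qpos(): joint angles.
- manip.get_qd(): joint speeds.
- manip.get_tau(): joint torques, N m.
- manip.get_tcp_pos(): TCP position.
- manip.get_orientation(): TCP orientation.
- manip.get_force(): force on the tool from outside, world axes, zero at the start.
- manip.get_torque(): the same for the moment, N m.
- manip.get_opening(): opening from 0.0 (shut) to 1.0 (fully open).
Only numpy, scipy, OpenCV 4.12 (cv2) and the standard library are available. Lean on these libraries where they do the work, as an engineer would, in place of code of your own. Each camera call takes 0.05 s, during which the arm holds its last target. There are 200 camera calls.

### The job

Slide the nose-heavy tray of fittings off the bench, across the gap and into the lane of the picking trolley, all the way home so that the flap catch springs up behind it; then let go. Slide it, don't carry it: keep it down on the surfaces and level, so that its nose never sags into the gap. Push gently, so that the braked trolley is not shoved away, and leave the other things on the bench where they are.

Things in the scene. Friction and masses are not known exactly. Their poses are not given: they have to be found in the camera images.
- tray_center (a point): middle of the tray of fittings, 25 mm above its underside. Grey open tray 150 mm wide (x), 220 mm long (y), walls 42 mm high (tail 50 mm), floor 5 mm thick, about 0.85 kg. Its -y axis points to its nose, where fittings fill the front 77 mm up to 38 mm high: nose-heavy, centre of mass about 43 mm behind the nose. The rear 130 mm is empty.
- tray_grip (a point): middle of the top edge of the tray's tail wall, a plain upright wall 10 mm thick (along the tray's y), 150 mm wide, 50 mm high above the tray's underside. This point is 105 mm from the tray's middle towards the tail (+y). Axes as the tray's.
- tray_tail (a point): middle of the tray's bottom rear edge, on the outer face of the tail wall, level with the underside, 110 mm from the middle. The underside is slippery, and turned up like a ski over the last 12 mm at the nose (7 mm high at the tip). Axes as the tray's.
- bench_edge (a point): a point on the right-hand edge of the bench top (surface at height 0). The edge runs along x; beyond it (towards -y) is the open gap, 80 to 110 mm wide, to the trolley.
- lane_mouth (a point): tray lane on the picking trolley: point on its steel deck, middle of the near edge (far side of the gap). Its -y axis points along the lane to the stop, z up. The deck is 0 to 4 mm below the bench top. The lane, entered nose first, is 156 mm wide between guides 16 mm high that begin 30 mm in, with flared mouths about 180 mm wide before them.
- lane_stop (a point): middle of the face of the rubber buffer at the end of the lane, at deck level, 270 mm from the mouth; the tray's nose comes to rest here. Same axes as the lane.
- catch (a joint): sprung steel flap, 44 mm wide, in the middle of the lane floor, hinged 12 mm in from the mouth, sloping up to its free end 7 mm above the deck and 45 mm in. 0 rad = up, about 0.2 = flush under a tray. A tray slid in presses it down by its weight (spring about 1 N); it springs up behind the tail once the tray is home, leaving about 4 mm of play to the stop.
- trolley (a joint): how far (m) the trolley has been pushed from where it is parked, along the lane towards the stop. It stands on braked rubber castors: it gives about 1 mm for each newton of push and comes back when let go; beyond about 18 mm (18 N) the brakes are overrun and it is shoved away.
- tape: loose pocket tape measure, 70 x 35 x 62 mm high, not part of the job; origin at the middle of its underside
- ballvalve: loose brass ball valve, 70 mm long, 48 mm high with its lever, not part of the job; origin at the middle of its underside
- flux: loose white-capped flux jar, 64 mm across, 75 mm high, not part of the job; origin at the middle of its underside
- ptfe: loose roll of white thread tape lying flat, 52 mm across, 14 mm high, not part of the job; origin at the middle of its underside
- partsbin: loose empty grey bin, 160 x 110 x 70 mm high, not part of the job; origin at the middle of its underside
- spanner: loose open-ended spanner lying flat, not part of the job
- pipe: loose length of copper pipe, 300 mm long, 22 mm thick, along its own y, not part of the job; origin at the middle of its underside

How it is judged:
On the way:
1. the tray slides in over the catch, pressing it flush (value of joint catch above 0.15 rad and y of tray_center in the frame of lane_mouth below 0.08 m), for 0.1 s.
At the end, for the whole second after the job is handed in: The tray lies flat in the trolley lane (within 4 mm of the deck, 0.03 rad of level, 0.06 rad of the lane), its tail 43 to 58 mm in from the mouth, the catch up behind it (under 0.05 rad), and the trolley at rest within 8 mm of where it was parked (value of joint catch below 0.05 rad and y of tray_tail in the frame of lane_mouth between -0.058 and -0.043 m and z of tray_tail in the frame of lane_mouth between -0.004 and 0.004 m and angle between tray_center's own z axis and vertical below 0.03 rad and angle between the y axis of tray_center and the y axis of lane_mouth, either way round below 0.06 rad and velocity of joint trolley below 0.005 m/s and value of joint trolley below 0.008 m); the robot touches nothing.
It fails at once if the tray tips or sags by more than 0.08 rad (angle between tray_center's own z axis and vertical above 0.08 rad).
It fails at once if the tray is lifted off the surfaces (its middle more than 8 mm above the bench level) (height (world z) of tray_center above 0.033 m).
It fails at once if the trolley is shoved more than 18 mm off its brakes (value of joint trolley above 0.018 m).
It fails at once if another thing on the bench is moved by more than 25 mm (distance of any of tape, ballvalve, flux, ptfe, partsbin, spanner, pipe from where it was at the start of the episode above 0.025 m).
It also fails if it takes over 69 s, if anything falls off the work surface, if the arm or the gripper's body presses on something with over 40 N, if the wrist force passes 120 N, or if a joint passes its speed limit or range.

## Working session

There is one attempt and no reset: what is moved stays moved. The work goes in short steps, each a Python script; the robot and the scene stay as the last script left them, time stands still between calls to the robot, and variables do not carry over. Pictures are saved under pics/ and viewed, about 8 in all and at most 12, crops included, and the job is handed in when it is done.

```bash
mkdir -p pics; python3 - <<'E'
from bench import manip
import cv2,numpy as np
for n in("top","scene"):
    im=manip.read_camera(n); cv2.imwrite(f"pics/{n}0.png",im)
    i=manip.camera_info(n);print(n,np.round(i["K"],1).tolist(),i["dist"],np.round(i["extrinsics"],3).tolist())
print(manip.camera_info("wrist"));print(manip.get_orientation(),manip.get_time_s())
E
```

```text
top [[434.4, 0.0, 280.7], [0.0, 434.4, 209.3], [0.0, 0.0, 1.0]] [-0.06799912  0.          0.          0.          0.        ] [[0.025, -1.0, -0.012, -0.075], [-0.988, -0.022, -0.152, 0.572], [0.151, 0.016, -0.988, 1.274], [0.0, 0.0, 0.0, 1.0]]
scene [[431.4, 0.0, 275.2], [0.0, 431.4, 210.0], [0.0, 0.0, 1.0]] [0.0066078 0.        0.        0.        0.       ] [[-0.765, 0.644, 0.021, 0.456], [0.368, 0.463, -0.806, -0.124], [-0.529, -0.609, -0.591, 1.382], [0.0, 0.0, 0.0, 1.0]]
{'K': array([[318.72529936,   0.        , 282.11484859],
       [  0.        , 318.72529936, 210.14918621],
       [  0.        ,   0.        ,   1.        ]]), 'dist': array([-0.0079309,  0.       ,  0.       ,  0.       ,  0.       ]), 'mount': array([[ 5.96191353e-04, -9.64734754e-01, -2.63223286e-01,
         6.70963956e-02],
       [ 9.99999793e-01,  6.38332246e-04, -7.45757438e-05,
        -3.62575013e-05],
       [ 2.39969723e-04, -2.63223187e-01,  9.64734936e-01,
        -1.42379244e-01],
       [ 0.00000000e+00,  0.00000000e+00,  0.00000000e+00,
         1.00000000e+00]])}
[-1.09933397e-04  2.11287102e-01  9.77423849e-01 -6.06219254e-04] 0.1
```

View pics/top0.png

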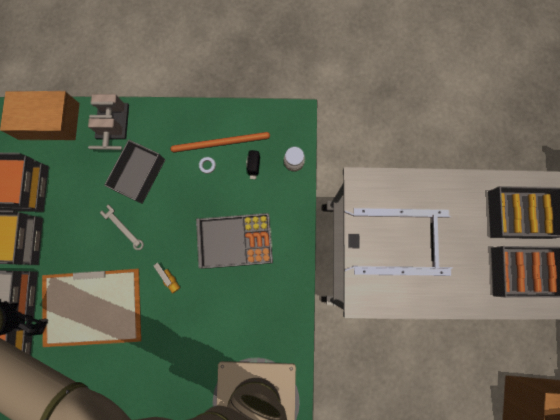

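View pics/scene0.png

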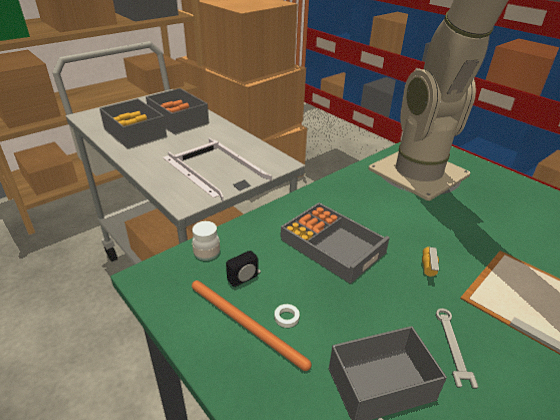

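```bash
cat > h.py <<'E'
import cv2,numpy as np
from bench import manip
from scipy.spatial.transform import Rotation as R
def cam(name):
    i=manip.camera_info(name)
    if name!="wrist": T=i["extrinsics"]
    else:
        q=manip.get_orientation(); W=np.eye(4)
        W[:3,:3]=R.from_quat([*q[1:],q[0]]).as_matrix(); W[:3,3]=manip.get_tcp_pos()
        T=np.linalg.inv(W@i["mount"])
    return T,i["K"],i["dist"],manip.read_camera(name)
def ortho(c,z,x0,x1,y0,y1,s):
    """world-plane view: right=-y from y1, down=-x from x1, s px per m"""
    T,K,d,im=c
    xs=x1-np.arange(int((x1-x0)*s))/s; ys=y1-np.arange(int((y1-y0)*s))/s
    X,Y=np.meshgrid(xs,ys,indexing="ij"); P=np.stack([X,Y,np.full_like(X,z)],-1).reshape(-1,3)
    p=cv2.projectPoints(P,cv2.Rodrigues(T[:3,:3])[0],T[:3,3],K,d)[0].reshape(*X.shape,2).astype(np.float32)
    return cv2.remap(im,p,None,cv2.INTER_CUBIC)
E
python3 - <<'E'
from h import *
c=cam("top")
o=ortho(c,0,0.33,0.63,-0.5,0.3,1000)
o2=ortho(c,0.045,0.33,0.63,-0.5,0.3,1000)
cv2.imwrite("pics/o1.png",np.vstack([o,o2]))
E
```

```text
(no output)
```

View pics/o1.png

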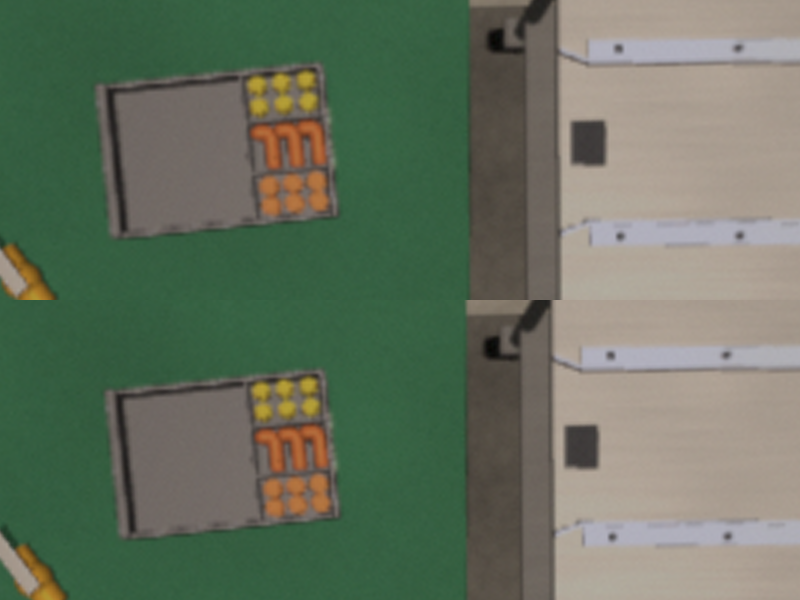

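```bash
cat >> h.py <<'E'
def quat(yaw): return [0,-np.sin(yaw/2),np.cos(yaw/2),0]
E
python3 - <<'E'
from h import *
for p,y in [((.465,.181,.02),.1),((.487,-.31,.02),0),((.42,-.36,.2),0),((.42,.1,.2),.1)]:
    print(p,manip.inverse_kinematics(p,quat(y)))
manip.goto([.42,.16,.2],quat(.1)); a=cam("wrist"); print(manip.get_time_s(),manip.get_tcp_pos())
manip.goto([.42,-.36,.2],quat(0)); b=cam("wrist"); print(manip.get_time_s(),manip.get_tcp_pos())
cv2.imwrite("pics/o2.png",np.vstack([ortho(a,.05,.375,.555,.02,.22,2000)[:, :400],np.zeros((20,400,3),np.uint8)]))
cv2.imwrite("pics/o3.png",np.vstack([ortho(b,.016,.39,.59,-.55,-.15,2000)[:120],ortho(b,-.002,.39,.59,-.55,-.15,2000)[120:290],ortho(b,.016,.39,.59,-.55,-.15,2000)[290:]]))
E
```

```text
(0.465, 0.181, 0.02) [-0.61283215  0.29340105  0.16777185  2.00923092 -0.06467524  0.84389184
  1.26170597]
(0.487, -0.31, 0.02) [-0.24072629  0.63058351  0.9380037   1.83586764 -0.60462193  0.99068734
  2.52565772]
(0.42, -0.36, 0.2) [ 1.03088077  0.22908431 -0.46458096  1.67713447  0.10704868  1.26061102
  2.11482699]
(0.42, 0.1, 0.2) [-0.65243412 -0.09487529  0.29775     1.9964549   0.0294299   1.23599626
  1.30517782]
1.8167 [0.41999031 0.16098102 0.20011583]
3.75 [ 0.42079042 -0.35892815  0.19982057]
```

View pics/o2.png

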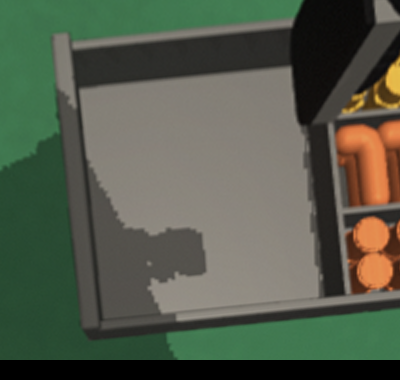

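View pics/o3.png

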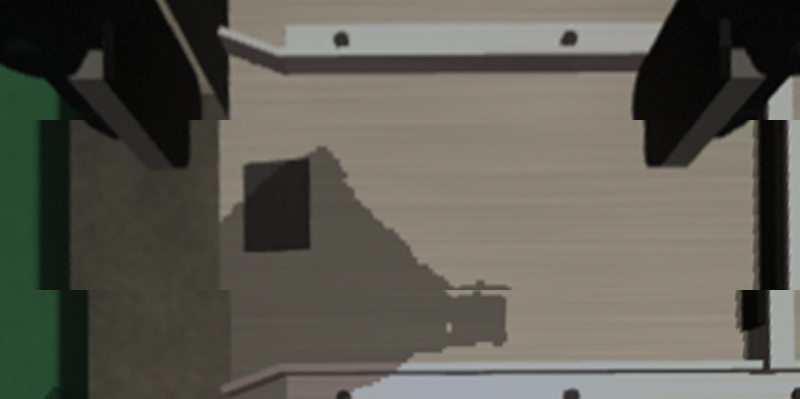

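```bash
cat >> h.py <<'E'
def st(s=""): print(s,round(manip.get_time_s(),1),np.round(manip.get_tcp_pos(),4),"F",np.round(manip.get_force(),1),"M",np.round(manip.get_torque(),2))
E
python3 - <<'E'
from h import *
pi=np.pi
manip.goto([.4645,.1815,.12],quat(.096-pi)); print(np.round(manip.get_qpos(),2))
print(manip.inverse_kinematics([.486,-.31,.018],quat(.003-pi)))
print(manip.inverse_kinematics([.486,-.31,.12],quat(.003-pi)))
st(); print(manip.movel([.4645,.1815,.018],max_speed=.1,guard=6)); st("down")
manip.move_gripper(0); st("grip"); print(manip.get_opening())
c=cam("wrist"); cv2.imwrite("pics/w1.png",c[3])
E
```

```text
[-1.11  0.17  0.71  1.96 -0.13  1.06 -1.82]
[-0.36354045  0.78687302  1.15235009  1.84369217 -0.82113577  1.084448
 -0.45732042]
[-0.3133241   0.48433966  1.02461028  1.76862966 -0.45166645  1.14715596
 -0.71534645]
 7.3 [0.4646 0.1813 0.12  ] F [-0.2  0.2 -0.2] M [ 0.1   0.05 -0.01]
False
down 8.4 [0.4649 0.1817 0.0186] F [0.3 0.7 0.4] M [-0.05  0.01 -0.02]
grip 9.1 [0.4647 0.1816 0.0182] F [-0.2 -0.1  3.4] M [-0.01  0.02  0.19]
0.10862790730556715
```

View pics/w1.png

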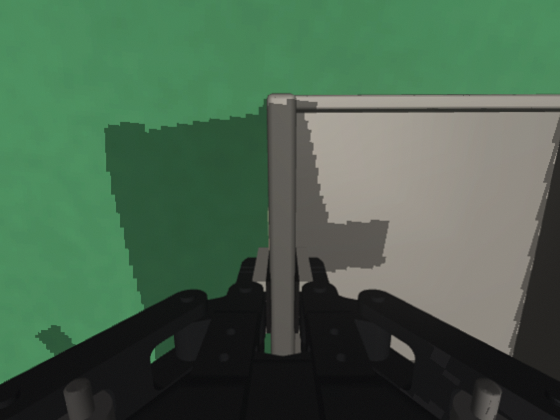

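```bash
python3 - <<'E'
from h import *
q=quat(.003-np.pi)
z=manip.get_tcp_pos()[2]
manip.movel([.486,.13,.0180],q,max_speed=.06); st("align")
for y in(.05,.0,-.02,-.035):
    manip.movel([.486,y,.0180],q,max_speed=.06); st(y)
for n in("scene","top"): cv2.imwrite(f"pics/{n}1.png",manip.read_camera(n))
s=cv2.imread("pics/scene1.png"); 
t=ortho(cam("top"),0,.38,.6,-.5,.1,1000)
s=cv2.resize(s[110:260,60:380],None,fx=1.875,fy=1.875)
cv2.imwrite("pics/m1.png",np.vstack([s,t]))
E
```

```text
align 10.3 [0.4864 0.1299 0.0182] F [0.2 2.3 6.3] M [ 0.66  0.   -0.01]
0.05 11.8 [0.4862 0.0502 0.0182] F [-0.3  5.   6.2] M [ 0.85  0.07 -0.03]
0.0 12.7 [ 4.861e-01 -3.000e-04  1.820e-02] F [-0.7  2.9  5.8] M [0.53 0.1  0.02]
-0.02 13.2 [ 0.486  -0.0212  0.0182] F [-1.2 -1.5  6.9] M [-0.09 -0.    0.08]
-0.035 13.6 [ 0.486  -0.0362  0.0182] F [-0.5 -1.1  6.1] M [-0.22  0.01  0.17]
```

View pics/m1.png

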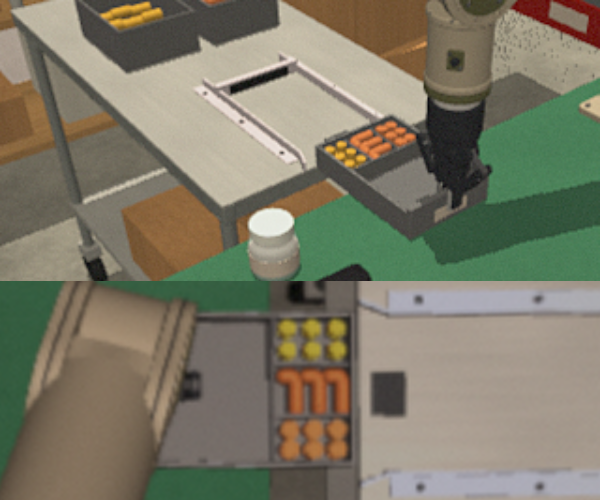

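```bash
python3 - <<'E'
from h import *
for y in(-.06,-.085,-.11,-.14,-.155):
    g=manip.movel([.486,y,.0180],max_speed=.05,guard=9); st((y,g))
    if g: break
s=cv2.resize(manip.read_camera("scene")[110:260,60:380],None,fx=1.875,fy=1.875)
t=ortho(cam("top"),0,.38,.6,-.5,.1,1000)
cv2.imwrite("pics/m2.png",np.vstack([s,t]))
E
```

```text
(-0.06, True) 14.0 [ 0.4862 -0.0369  0.0182] F [-0.5 -0.8  4.6] M [-0.32  0.11  0.05]
```

View pics/m2.png

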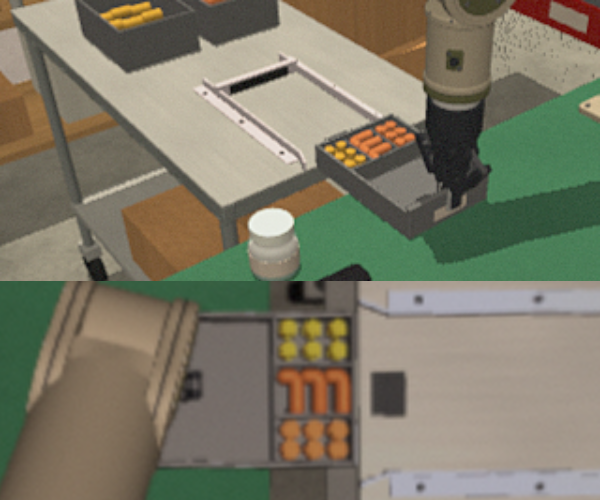

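```bash
python3 - <<'E'
from h import *
ys=np.arange(-.047,-.158,-.01)
for y in ys:
    g=manip.movel([.486,y,.0180],max_speed=.04,guard=16); st((round(y,3),g))
    if g or manip.get_force()[1]>9: break
E
```

```text
(np.float64(-0.047), False) 14.5 [ 0.4863 -0.0465  0.0182] F [1.3 1.6 5.4] M [0.27 0.08 0.07]
(np.float64(-0.057), False) 14.9 [ 0.4865 -0.0563  0.0183] F [0.7 3.1 5.7] M [ 0.41 -0.06  0.03]
(np.float64(-0.067), False) 15.3 [ 0.4866 -0.0662  0.0183] F [0.5 2.5 6.3] M [ 0.55 -0.04  0.14]
(np.float64(-0.077), False) 15.7 [ 0.4867 -0.0761  0.0184] F [1.  3.7 8.8] M [ 0.73 -0.    0.05]
(np.float64(-0.087), False) 16.1 [ 0.4868 -0.086   0.0185] F [1.9 4.  7.6] M [ 0.79 -0.09  0.09]
(np.float64(-0.097), False) 16.5 [ 0.4869 -0.0959  0.0185] F [1.3 4.1 9.4] M [ 1.04 -0.08 -0.  ]
(np.float64(-0.107), False) 16.9 [ 0.487  -0.1058  0.0186] F [1.2 5.4 9.7] M [ 1.14 -0.09  0.08]
(np.float64(-0.117), False) 17.3 [ 0.4871 -0.1157  0.0186] F [ 1.1  4.8 10.3] M [ 1.36 -0.04  0.04]
(np.float64(-0.127), False) 17.7 [ 0.4871 -0.1257  0.0186] F [ 0.9  6.  10.9] M [ 1.52 -0.08  0.02]
(np.float64(-0.137), False) 18.1 [ 0.487  -0.1357  0.0186] F [ 1.   4.2 11. ] M [ 1.69 -0.1   0.07]
(np.float64(-0.147), False) 18.5 [ 0.4869 -0.1457  0.0186] F [ 1.   3.4 10.2] M [ 1.82 -0.16  0.06]
(np.float64(-0.157), False) 18.9 [ 0.4867 -0.1559  0.0184] F [0.8 3.3 9.4] M [ 1.69 -0.09  0.04]
```

```bash
python3 - <<'E'
from h import *
for y in(-.164,-.17,-.176,-.185):
    g=manip.movel([.486,y,.0180],max_speed=.03,guard=14); st((y,g))
    if g or manip.get_force()[1]>9: break
s=cv2.resize(manip.read_camera("scene")[110:260,60:380],None,fx=1.875,fy=1.875)
t=ortho(cam("top"),0,.38,.6,-.5,.1,1000)
cv2.imwrite("pics/m3.png",np.vstack([s,t]))
E
```

```text
(-0.164, False) 19.3 [ 0.4866 -0.1627  0.0183] F [1.2 4.2 8.2] M [ 1.93 -0.03  0.12]
(-0.17, False) 19.6 [ 0.4866 -0.1683  0.0182] F [0.9 4.  8. ] M [ 2.01 -0.13  0.11]
(-0.176, False) 20.0 [ 0.4865 -0.1743  0.0181] F [0.4 5.1 7.7] M [ 1.99 -0.09  0.11]
(-0.185, False) 20.4 [ 0.4852 -0.1851  0.0174] F [ 0.1  0.1 -4.2] M [ 0.82 -0.11  0.08]
```

View pics/m3.png

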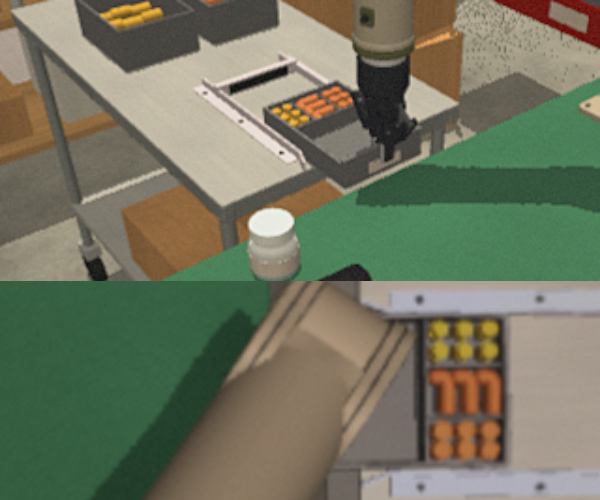

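```bash
python3 - <<'E'
from h import *
z=.018
while z>.0125:
    z-=.0007; manip.movel([.486,-.185,z],max_speed=.01); st(round(z,4))
    if manip.get_force()[2]>1.5: break
E
```

```text
0.0173 20.8 [ 0.4858 -0.1848  0.0172] F [-1.3  0.8 -5.2] M [ 1.01  0.11 -0.09]
0.0166 21.0 [ 0.486  -0.185   0.0166] F [-1.2  0.3 -3.4] M [ 0.87  0.17 -0.16]
0.0159 21.3 [ 0.4861 -0.1851  0.016 ] F [-0.6  0.9 -3.2] M [ 0.69  0.21 -0.15]
0.0152 21.5 [ 0.4861 -0.1851  0.0153] F [-0.6  1.4 -0.7] M [ 0.41  0.2  -0.12]
0.0145 21.8 [ 0.4862 -0.1852  0.0147] F [-0.6  1.   0.3] M [ 0.22  0.29 -0.2 ]
0.0138 22.0 [ 0.4862 -0.1856  0.0145] F [-4.1  1.9 11.4] M [ 0.15  1.14 -0.16]
```

```bash
python3 - <<'E'
from h import *
z=.0147
manip.movel([.486,-.185,z],max_speed=.01); st("z")
for y in np.arange(-.195,-.2955,-.01):
    g=manip.movel([.486,y,z],max_speed=.04,guard=14); st((round(y,3),g))
    if g or manip.get_force()[1]>8: break
E
```

```text
z 22.3 [ 0.4861 -0.1851  0.0147] F [ 0.7 -0.1 -0.1] M [ 0.06  0.11 -0.17]
(np.float64(-0.195), False) 22.7 [ 0.4863 -0.1952  0.0147] F [1.1 1.8 0.5] M [ 0.21 -0.16  0.16]
(np.float64(-0.205), False) 23.1 [ 0.4861 -0.2051  0.0147] F [0.4 1.9 2. ] M [ 0.26 -0.13  0.16]
(np.float64(-0.215), False) 23.5 [ 0.4859 -0.215   0.0147] F [0.8 2.2 1.6] M [0.35 0.01 0.12]
(np.float64(-0.225), False) 23.9 [ 0.4859 -0.225   0.0147] F [-0.3  3.1  2.8] M [0.39 0.08 0.15]
(np.float64(-0.235), False) 24.3 [ 0.486  -0.235   0.0147] F [-0.3  3.5  3.8] M [0.51 0.08 0.2 ]
(np.float64(-0.245), False) 24.7 [ 0.486  -0.245   0.0147] F [-0.8  3.5  3. ] M [0.5  0.09 0.16]
(np.float64(-0.255), False) 25.1 [ 0.486  -0.2549  0.0147] F [-1.   3.1  4.8] M [0.59 0.12 0.19]
(np.float64(-0.265), False) 25.5 [ 0.486  -0.2649  0.0147] F [-0.7  3.7  5.9] M [0.64 0.08 0.16]
(np.float64(-0.275), False) 25.9 [ 0.486  -0.2748  0.0147] F [-1.   3.7  6.1] M [0.79 0.09 0.17]
(np.float64(-0.285), False) 26.3 [ 0.486  -0.2847  0.0147] F [-1.2  4.8  6.8] M [0.86 0.16 0.19]
(np.float64(-0.295), False) 26.7 [ 0.486  -0.2947  0.0147] F [-0.5  4.5  6.5] M [0.95 0.12 0.18]
```

```bash
python3 - <<'E'
from h import *
z=.0150
y=-.295
while y>-.325:
    y-=.0015; manip.movel([.486,y,z],max_speed=.02); st(round(y,4))
    f=np.mean([manip.get_force()[1] for _ in range(3)])
    if f>10.5: break
E
```

```text
-0.2965 26.9 [ 0.4858 -0.2959  0.0148] F [-0.3  6.   3. ] M [ 0.88 -0.03  0.07]
-0.298 27.2 [ 0.4858 -0.2977  0.0147] F [0.8 3.6 1.6] M [ 0.69 -0.06  0.03]
-0.2995 27.4 [ 0.4858 -0.2995  0.0148] F [-0.1  3.8  0.4] M [ 0.68 -0.    0.08]
-0.301 27.7 [ 0.4858 -0.3011  0.0149] F [-0.4  3.2  0.2] M [0.66 0.06 0.03]
-0.3025 27.9 [ 0.4859 -0.3027  0.015 ] F [-0.7  3.3  0.2] M [0.6  0.05 0.02]
-0.304 28.2 [ 0.486  -0.3042  0.015 ] F [-0.1  4.   0.8] M [ 0.61 -0.    0.  ]
-0.3055 28.4 [ 0.486  -0.3057  0.015 ] F [ 0.5  3.2 -0.4] M [ 0.61 -0.02 -0.01]
-0.307 28.7 [ 0.486  -0.3072  0.015 ] F [0.5 3.9 0.1] M [ 0.6  -0.06  0.07]
-0.3085 28.9 [ 0.486  -0.3087  0.015 ] F [ 0.   3.  -0.3] M [ 0.61 -0.03 -0.01]
-0.31 29.2 [ 0.486  -0.3102  0.015 ] F [ 0.4  3.9 -0. ] M [ 0.59 -0.    0.03]
-0.3115 29.4 [ 0.486  -0.3117  0.015 ] F [-0.2  3.1  0.5] M [ 0.63 -0.08  0.  ]
-0.313 29.7 [ 0.486  -0.3132  0.015 ] F [0.  3.  0.5] M [0.59 0.02 0.06]
-0.3145 29.9 [ 0.4859 -0.3147  0.0149] F [ 0.2  3.8 -0.5] M [ 0.49 -0.05  0.01]
-0.316 30.2 [ 0.4859 -0.3162  0.015 ] F [-0.5  3.7 -0.6] M [ 0.45 -0.03  0.04]
-0.3175 30.4 [ 0.486  -0.3176  0.015 ] F [ 0.1  3.1 -0.8] M [ 0.51 -0.03  0.06]
-0.319 30.7 [ 0.486  -0.3188  0.0149] F [-0.   4.6 -0. ] M [0.78 0.03 0.03]
-0.3205 30.9 [ 0.486  -0.3201  0.0149] F [0.3 4.7 0.4] M [ 0.97 -0.01  0.02]
-0.322 31.2 [ 0.4861 -0.3213  0.0149] F [-0.1  5.2  0.8] M [ 1.11  0.09 -0.06]
-0.3235 31.4 [ 0.486  -0.3225  0.0148] F [-1.4  8.   1.8] M [ 1.35  0.16 -0.02]
-0.325 31.7 [ 0.4861 -0.3237  0.0148] F [-2.3  8.6  1.3] M [ 1.52  0.13 -0.05]
```

```bash
python3 - <<'E'
from h import *
y=-.325
while y<-.310:
    y+=.0015; manip.movel([.486,y,.0150],max_speed=.02); 
    manip.pause(.1); st(round(y,4))
    if manip.get_force()[1]<1: break
t=ortho(cam("top"),0,.38,.6,-.56,-.2,1600); c=cam("wrist")
cv2.imwrite("pics/m4.png",np.vstack([t[:180,:560],c[3]]))
E
```

```text
-0.3235 32.0 [ 0.4861 -0.3222  0.0148] F [-0.2  8.   2.1] M [ 1.48  0.16 -0.04]
-0.322 32.4 [ 0.4861 -0.3211  0.0148] F [-0.7  7.   0.4] M [1.27 0.08 0.02]
-0.3205 32.7 [ 0.486  -0.3199  0.0149] F [-0.1  6.4  0.6] M [ 1.09  0.09 -0.01]
-0.319 33.1 [ 0.486  -0.3187  0.0149] F [-0.1  5.4  0.4] M [0.94 0.05 0.05]
-0.3175 33.4 [ 0.486  -0.3174  0.015 ] F [-1.   3.8 -0.1] M [ 0.63  0.08 -0.03]
-0.316 33.8 [ 0.486 -0.316  0.015] F [ 0.   2.2 -0.4] M [ 0.46  0.08 -0.01]
-0.3145 34.1 [ 0.486  -0.3145  0.015 ] F [-1.3  1.6 -0.5] M [0.15 0.06 0.05]
-0.313 34.5 [ 0.486 -0.313  0.015] F [ 0.3 -0.  -1.1] M [-0.01  0.03  0.02]
```

View pics/m4.png

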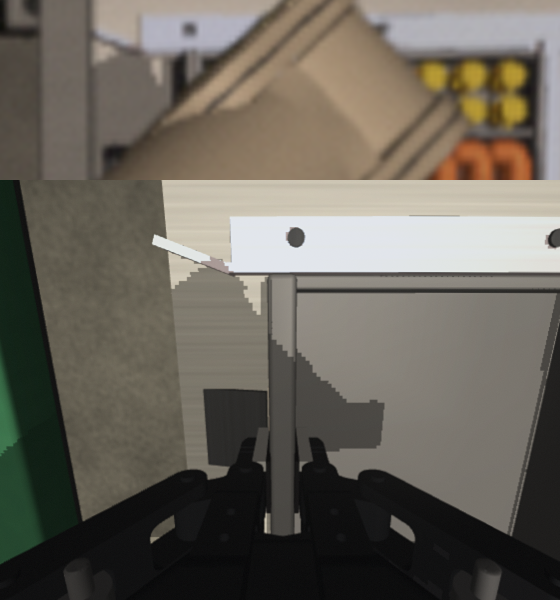

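```bash
python3 - <<'E'
from h import *
manip.move_gripper(.6); st("open"); 
p=manip.get_tcp_pos()
manip.movel([p[0],p[1],.16],max_speed=.08); st("up")
manip.movel([p[0]-.02,p[1]+.07,.2],max_speed=.15); st("view")
c=cam("wrist")
a=ortho(c,-.003,.44,.53,-.40,-.24,2500)  # deck
b=ortho(c,.047,.39,.58,-.40,-.24,2500)
cv2.imwrite("pics/m5.png",np.hstack([cv2.copyMakeBorder(a,0,b.shape[0]-a.shape[0],0,0,0),b]))
E
```

```text
open 35.1 [ 0.486 -0.313  0.015] F [ 0.3 -0.1 -0.3] M [-0.02  0.04  0.05]
up 37.0 [ 0.4859 -0.3129  0.1596] F [-0.6  0.2  0.4] M [-0.01  0.03  0.01]
view 37.7 [ 0.466  -0.2433  0.1998] F [-0.5  0.6  0.1] M [-0.09 -0.02 -0.01]
```

View pics/m5.png

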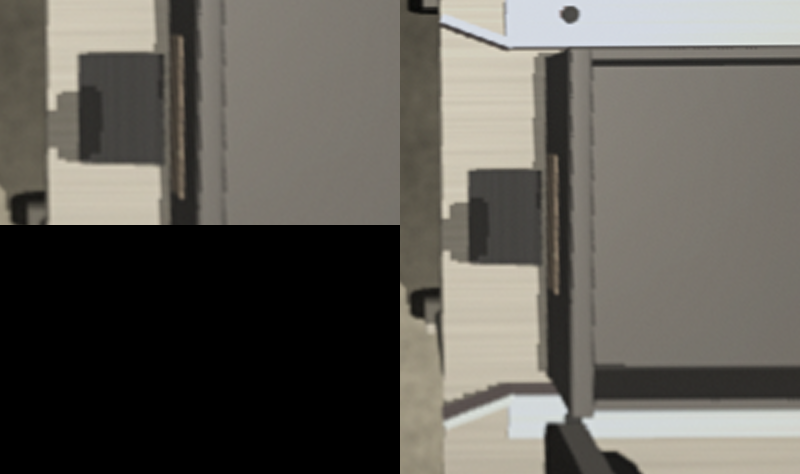

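```bash
python3 - <<'E'
from h import *
manip.movel([.44,-.06,.15],max_speed=.2); st("view")
c=cam("wrist")
a=ortho(c,-.003,.43,.54,-.33,-.25,5000); b=ortho(c,.004,.43,.54,-.33,-.25,5000)
s=cv2.resize(manip.read_camera("scene")[120:220,130:330],None,fx=2,fy=2)
s=cv2.copyMakeBorder(s,0,550-s.shape[0],0,0,0); 
cv2.imwrite("pics/m6.png",np.hstack([a[:, :400],s]))
E
```

```text
view 38.9 [ 0.4402 -0.0611  0.1502] F [-0.4  0.3  1.1] M [ 0.03 -0.02  0.01]
```

View pics/m6.png

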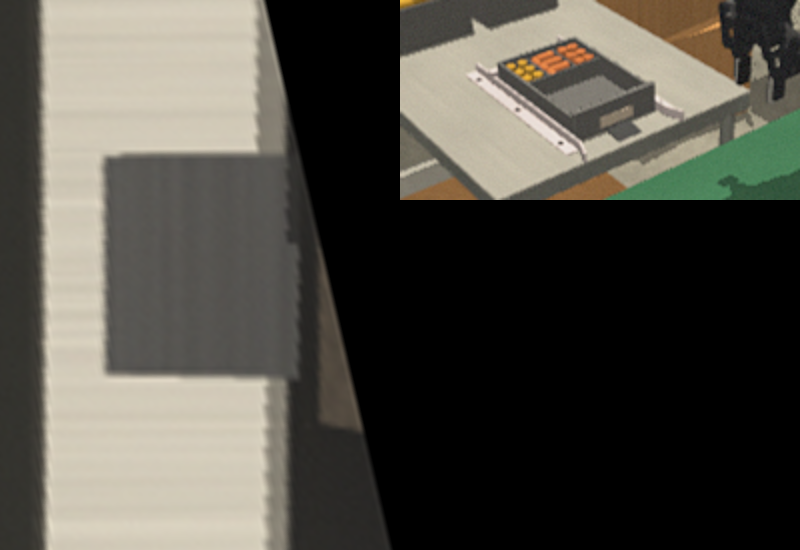

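```bash
python3 -c "
from h import *
st(); manip.job_done(); st('done')"
```

```text
39.0 [ 0.4402 -0.0611  0.1502] F [-0.8  0.4 -0.1] M [-0.03  0.02 -0.  ]
the job is handed in; nothing more can be done
the job is handed in; nothing more can be done
```

The tray is home in the trolley lane with the catch up behind it, and I handed the job in at about 39 s. The interface reports no verdict, so what follows is from my own readings.

**What I did:**
- I gripped the tray by the middle of its tail wall, squared it to the lane on the bench, and slid it across the gap while holding the tail down.
- Once the tail was off the bench I lowered it about 3 mm onto the deck.
- I pushed it over the flap to the stop with about 9 N at most, against the 18 N limit. I then eased back to zero push, opened the gripper and withdrew.

**Last checks:**
- **Tail position:** it measures about 49 mm in from the mouth, against the required 43 to 58 mm.
- **Catch:** the flap looks 38 mm long when projected onto the deck plane, against 33 mm if flush, and it overlaps the foot of the tail wall. So it is up behind the tail.
- **Tray attitude:** it looks flat and square between the guides. I did not measure the tilt as a number at the end.
- **Trolley:** I could not read its joint directly. The push was zero at release, and the mouth edge measured within about 1 mm of where it started.

**Disagreements:**
- One force guard tripped early at 9 N on a start-up transient, before the tray had reached the trolley. I carried on with shorter steps and a higher guard.
- At the stop the tray sat a few millimetres farther in than my estimate, consistent with the trolley giving under the push and the 2 mm calibration error.
- I did not measure the loose items again, but the tool path stayed clear of them.

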